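# Slide the loaded carrier board home and turn its button

### The arm

A 6-joint arm with a two-finger parallel gripper is mounted at the origin on the work surface. World frame = base frame: x ahead of the robot, y to its left, z up, the work surface at z = 0. Lengths are in m, angles in rad, forces in N, time in s.
With the tool pointing down it reaches from about 0.4 to 0.925 m from the base axis. Payload 12.5 kg.
Tool frame: the origin (TCP) lies midway between the tips of the shut fingers; the grasp point (between the pads) lies 19 mm behind it (robot.grip_point_offset is the distance from the TCP to the grasp point, in m); z points along the fingers, y is the line along which they close (so a half turn about z gives the same grasp; the last joint's range is limited). The gripper opens to 95 mm and grips with 3 to 60 N. Pads are 20 mm wide; open, the fingers measure 119 mm over their backs; the gripper's body (75 mm by 180 mm) begins 59 mm behind the grasp point.
Start: joints at [-0.106, 0.491, 1.559, -0, 1.092, -0.106], TCP at [0.625, 0, 0.189] pointing down, gripper open.
Joint ranges: [-3.1, 3.1], [-0.84, 2.19], [0.05, 2.79], [-1.13, 4.28], [0.06, 2.93], [-2.69, 2.69]. Speed limits (rad/s): [2.22, 2.22, 2.79, 3.14, 3.14, 3.14].

### API

Orientations are given as a unit quaternion [x, y, z, w].
In Python, from rig import robot gives the robot as it stands.
- The arm moves only by the tool apply_moves, never from a script. Its argument "motion" is text: rows parted by semicolons, each of 7 numbers parted by spaces: the closure, from -1 (fully open) to 1 (shut), so that 0 is half open, then the shift along the tool's x, y, z in mm, then the turn, a rotation vector about the tool's x, y, z in rad. In form: gripper x y z ax ay az; .... A call has 1 to 10 rows; each row is the pose to reach, as a shift and turn from the pose commanded when the call began, along the tool's axes at that moment; what a row does not reach only later rows make up. A row lasts 1/12 s, in which the tool goes at most 41.7 mm and 7.16 degrees, less where a joint would pass 70% of its speed; a pose out of reach is approached as far as the arm can. A call with a gripper value outside its range is refused whole. The fingers move at their own pace and stop on an object; "squeeze" is the grip in N (left out, the last holds). Time passes only in rows, so rows that repeat a pose let the fingers close. It gives the time, the measured TCP pose, the force, the opening and the grip force at its end, in the units of the state.
- robot.observe(): the state, without advancing time (a new reading comes with each control period).
- robot.snapshot(name): name is "scene" or "side" or "wrist"; returns a dict with "color" (384x512x3 uint8, red, green, blue), "z_map" (384x512 float32, m along the optical axis (not along the pixel's ray), 0 where there is no reading), "fx", "fy", "cx", "cy" (pixels), "origin" and "attitude" of the camera in the world. Camera axes: x right, y up, looking along -z (the intrinsics and any distortion apply to the point x, -y, -z); pixel columns grow to the right and rows downward; lengths in m; the calibration is good to about 2 mm. A picture is of the moment at which its call begins.
- robot.sign_off(): hands the job in; it is judged then, once.
The state is a dict: "clock": time; "qpos": joint angles; "dq": joint speeds; "tau": joint torques, N m; "tool_pos": TCP position; "tcp_rot": TCP orientation; "wrist_force": force on the tool from outside, world axes, zero at the start; "torque": the same for the moment, N m; "gripper_width": finger opening in m; "grasp_force": force on a finger pad.
Only numpy, scipy, OpenCV 4.12 (cv2) and the standard library are available. Lean on these libraries where they do the work, as an engineer would, in place of code of your own. Each camera call takes 0.05 s, during which the arm holds its last target. There are 200 camera calls.

### The job

With a fingertip, push the plywood carrier board along its two wooden rails, towards the turn-button, until it drops into its notches and lies flat on the rails. Then push the turn-button's knob round as far as it goes, so that the button lies across the end of the board, and draw clear. Do not lift anything, push gently so that the cup and the tin on the board stay standing, and leave the other things where they are.

Things in the scene. Friction and masses are not known exactly. Their poses are not given: they have to be found in the camera images.
- rails: Fixed wooden track. Origin on the bench under the board's home place; x along the rails, the way the board is pushed; y to the left of that; z up. Rails from x = -260 to +160 mm, 30 wide, centred at y = -55 and +55, tops 45 above the bench, an 80 mm gap between. Side guide walls at y = -82 and +82, 8 thick, 60 high. Notches 22 long, 9 deep across both rails at x = -85 and +85.
- board: Loose plywood board, 210 (x) by 150 by 18 mm, 0.3 to 0.6 kg, with cross cleats under it, 16 wide and 8 deep, at x = -85 and +85. Origin at the centre of the plywood's underside; x along the rails towards home, z up. Starts 70 to 125 short of home, riding on its cleats, origin 53 above the bench. Home: origin above the rails' origin, 45 above the bench, cleats in the notches, which stop it.
- push_edge (a point): Middle of the board's rear edge face (the face to push on), half-way up its 18 mm thickness, 105 mm behind the board's origin. Sliding the board with what stands on it takes 1 to 5 N; once down, about 3 mm past the exact middle of the notches, their far sides stop it and the push rises above 12 N.
- turnbutton (a joint): Turn-button: flat dark wooden bar, 94 long, 20 wide, 12 thick, underside 66 mm above the bench, on a post beside the rails. 0 rad: points along the rails' +x, off the board. Turns clockwise from above to its stop at 1.57, pointing along the rails' -y across the board's front end, 3 mm above the seated board. Starts at 0 to 0.25, stays where left; 1 N at the knob turns it. A board not down blocks it.
- knob (a point): Centre of the turn-button's upright round knob, 18 diameter, 32 tall (78 to 110 mm above the bench), 62 mm from the pivot.
- pivot (a point): The turn-button's pivot axis at the underside of the bar: rails x = +85, y = +99, 66 mm above the bench.
- cup: Turned wooden cup, 52 diameter, 50 tall, standing on the board; origin under its base. Must stay standing.
- tin: Plain round metal tin, 48 diameter, 40 tall, standing on the board; origin under its base. Must stay standing.
- blank: Round wooden blank standing on the bench, 64 diameter, 90 tall; origin under its base. Leave alone.
- mallet: Wooden mallet lying on the bench to the right, about 260 long. Leave alone.
- gouge: Turning tool with a dark wooden handle lying on the bench to the left, about 200 long. Leave alone.
- glue: White bottle standing on the bench, 54 diameter, 130 tall; origin under its base. Leave alone.
- offcut: Wooden offcut, 90 by 45 by 30 high, on the bench on the robot's side of the rails. Leave alone.
Things that resemble listed ones, but are neither listed nor needed, are in the scene too. Leave any red look-alike of the cup alone. Of the things that look like the tin, the larger one is meant.

How it is judged:
By the outcome, as a careful person would: the job done as asked, in the order asked, and still so for the second after the job is handed in, with the robot touching nothing.
It also fails if it takes over 70 s, if anything falls off the work surface, if the arm or the gripper's body presses on something with over 40 N, if the wrist force passes 120 N, or if a joint passes its speed limit or range.

## Working session

There is one attempt and no reset: what is moved stays moved. The work goes in short steps, Python scripts to look and compute and a tool call to move; the robot and the scene stay as the last step left them, time stands still between calls to the robot, and variables do not carry over. Pictures are saved under pics/ and viewed, at most 10 in all, crops included, and the job is handed in when it is done.

Besides the shell and the picture viewer there is one more tool, called after "Request:" as name(argument=value, ...), one argument or row to a line, values as JSON. apply_moves: Moves the arm, as the interface text tells. Its arguments: {"type":"object","properties":{"motion":{"type":"string"},"squeeze":{"type":"number"}},"required":["motion"]}

```bash
mkdir -p pics; cat > h.py <<'E'
import numpy as np, cv2
from scipy.spatial.transform import Rotation as R
from rig import robot
def rot(a):
    a=np.asarray(a,float); return a if a.shape==(3,3) else R.from_quat(a).as_matrix()
def cloud(s):
    z=s["z_map"]; v,u=np.mgrid[:z.shape[0],:z.shape[1]]
    p=np.stack([(u-s["cx"])/s["fx"]*z,-(v-s["cy"])/s["fy"]*z,-z],-1)
    w=p@rot(s["attitude"]).T+np.array(s["origin"]); w[z==0]=np.nan; return w
def ray(s,u,v,h):
    d=rot(s["attitude"])@np.array([(u-s["cx"])/s["fx"],-(v-s["cy"])/s["fy"],-1]); o=np.array(s["origin"])
    return o+d*(h-o[2])/d[2]
E
python3 - <<'E'
from h import *
ims=[]
for n in ("scene","side"):
    s=robot.snapshot(n); print(n,{k:v for k,v in s.items() if k not in("color","z_map")})
    np.save(n+".npy",s,allow_pickle=True); cv2.imwrite(f"pics/{n}0.png",cv2.resize(s["color"][...,::-1],(800,600)))
print(robot.observe())
E
```

```text
scene {'fx': 421.276664327382, 'fy': 421.276664327382, 'cx': 258.8195354454878, 'cy': 187.3487845414619, 'origin': array([1.58062807, 0.0075976 , 1.2026279 ]), 'attitude': array([0.25257822, 0.25957415, 0.6625133 , 0.65566884])}
side {'fx': 373.4345754717506, 'fy': 373.4345754717506, 'cx': 256.9941788892722, 'cy': 188.55502044134198, 'origin': array([ 0.23579729, -1.00194934,  0.82270462]), 'attitude': array([ 0.45499512, -0.07178523, -0.1296793 ,  0.87807152])}
{'clock': 0.1, 'qpos': array([-1.05603672e-01,  4.91486664e-01,  1.55941507e+00, -4.27152939e-05,
        1.09170912e+00, -1.05577775e-01]), 'dq': array([-4.40397664e-04, -2.76443711e-03, -1.85598645e-03,  1.86378230e-05,
        6.34631568e-05,  1.97123446e-04]), 'tau': array([ 2.47082615e-03, -6.13621187e+01, -2.58604574e+01,  6.93451893e-02,
        4.70101309e-02, -2.07912552e-05]), 'tool_pos': array([6.24741700e-01, 3.64492340e-05, 1.88018891e-01]), 'tcp_rot': array([ 7.07108877e-01,  7.07104502e-01, -3.34780118e-04, -3.84014781e-04]), 'wrist_force': array([ 0.39244311,  0.27599854, -1.05377356]), 'torque': array([-0.03572468, -0.06014607,  0.03293493]), 'grasp_force': 0.0, 'gripper_width': 0.09481407526963956}
```

View pics/scene0.png

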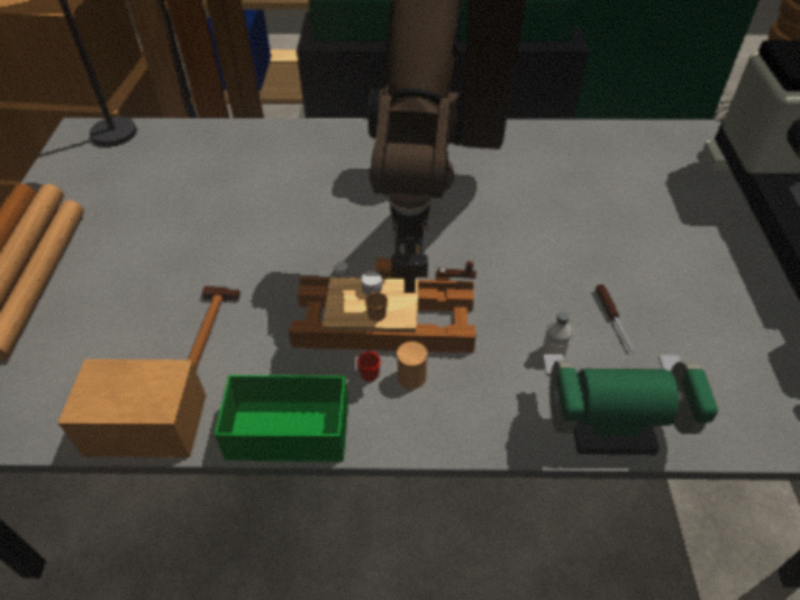

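View pics/side0.png

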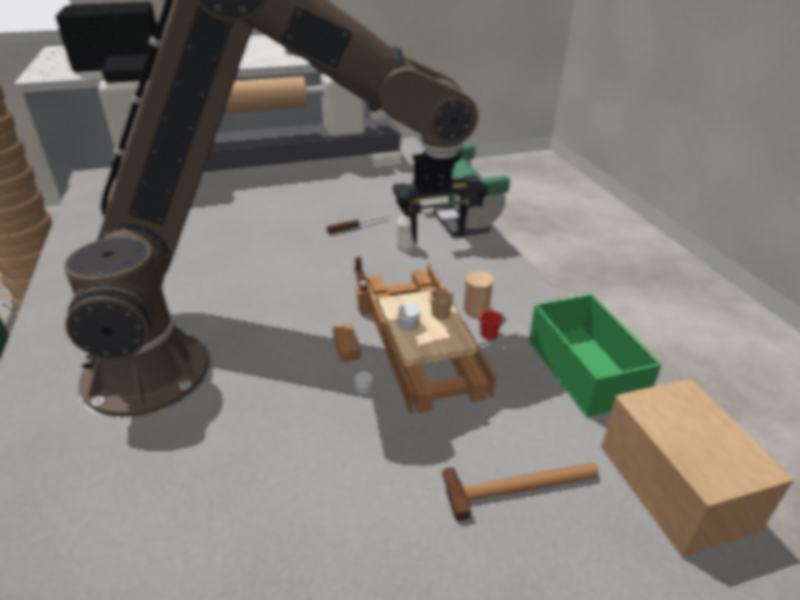

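The scene view is seen from ahead of the robot, so image right is +y. In it (800x600 pixels) the board is at (370,303) on rails running left to right, the cup at (376,305) and the tin at (372,282). The turn-button is at (457,271) with its knob near (470,266). The look-alikes are the red cup at (369,365) and the small tin at (340,270). The side view agrees: board (430,325), button and knob (360,275).

```bash
cat > m.py <<'E'
from h import *
def meas(n,tag,show=True):
    s=np.load(n+".npy",allow_pickle=True).item() if tag is None else robot.snapshot(n)
    w=cloud(s); hsv=cv2.cvtColor(s["color"],cv2.COLOR_RGB2HSV)
    x,y,z=w[...,0],w[...,1],w[...,2]
    roi=(x>.45)&(x<.95)&(y>-.4)&(y<.3)
    return s,w,hsv,roi
E
python3 - <<'E'
from m import *
for n in("scene","side"):
    s,w,hsv,roi=meas(n,None)
    z=w[...,2]
    print(n,"bench z",np.nanmedian(z[roi&(z<.02)]))
    for lab,lo,hi in(("walls",.054,.064),("board",.066,.076),("knob/btn",.074,.114)):
        m=roi&(z>lo)&(z<hi); m=m.astype(np.uint8)
        k,l,st,_=cv2.connectedComponentsWithStats(m)
        for i in range(1,k):
            if st[i,4]<12: continue
            p=w[l==i]; r=cv2.minAreaRect((p[:,:2]*1000).astype(np.float32)); h=np.median(hsv[l==i],0)
            u,v=np.argwhere(l==i).mean(0)[::-1]
            print(lab,st[i,4],"px %.0f %.0f"%(u,v),"rect",np.round(r[0]),np.round(r[1]),round(r[2],1),"z",np.round(np.median(p[:,2]),3),"hsv",h)
    c=s["color"][...,::-1]; u0,v0=((170,150) if n=="scene" else (190,140))
    cv2.imwrite(f"pics/c_{n}.png",cv2.resize(c[v0:v0+135,u0:u0+160],(800,600) if 0 else (640,540),interpolation=cv2.INTER_CUBIC))
E
```

```text
scene bench z -0.002229229874330496
walls 47 px 200 178 rect [ 488. -232.] [73. 15.] 86.5 z 0.059 hsv [ 13. 129.  60.]
walls 97 px 284 180 rect [493.  83.] [131.  22.] 88.2 z 0.059 hsv [ 12. 152.  84.]
walls 404 px 241 213 rect [653. -65.] [416.  22.] 88.4 z 0.059 hsv [ 13. 157.  71.]
walls 28 px 262 238 rect [759.   3.] [57. 20.] 89.1 z 0.058 hsv [ 14.  128.5  66. ]
walls 25 px 155 248 rect [ 804. -344.] [ 6. 46.] 1.1 z 0.058 hsv [ 60. 128.  45.]
walls 48 px 180 248 rect [ 805. -267.] [  7. 101.] 0.6 z 0.059 hsv [ 63. 150.  44.]
walls 38 px 208 248 rect [ 805. -176.] [68.  8.] 90.0 z 0.059 hsv [ 63.  145.5  43. ]
walls 18 px 144 269 rect [ 880. -367.] [ 3. 52.] 89.5 z 0.057 hsv [ 63. 154.  60.]
walls 143 px 180 285 rect [ 940. -251.] [ 10. 240.] 1.1 z 0.06 hsv [ 64. 158.  43.]
board 41 px 287 176 rect [483.  94.] [25. 70.] 0.3 z 0.072 hsv [12. 85. 59.]
board 1373 px 235 196 rect [575. -90.] [210. 155.] 88.0 z 0.071 hsv [ 17. 120. 166.]
board 36 px 263 235 rect [757.   5.] [26. 60.] 1.9 z 0.071 hsv [ 15.  125.5  68. ]
board 72 px 155 251 rect [ 830. -347.] [ 60. 119.] 47.0 z 0.07 hsv
[... 2141 characters left out ...]
[ 67. 143.  98.]
knob/btn 183 px 309 137 rect [871. 287.] [ 14. 108.] 88.2 z 0.095 hsv [21. 17. 93.]
knob/btn 43 px 287 138 rect [767. 286.] [26. 48.] 86.3 z 0.104 hsv [140.   5. 163.]
knob/btn 112 px 229 174 rect [479. 106.] [95. 20.] 85.0 z 0.08 hsv [  9.   65.5 110.5]
knob/btn 202 px 306 180 rect [731.   4.] [64. 61.] 69.9 z 0.09 hsv [ 15.  83. 207.]
knob/btn 55 px 282 190 rect [616. -59.] [16. 37.] 70.0 z 0.105 hsv [ 14. 100. 116.]
knob/btn 1332 px 381 219 rect [ 868. -250.] [246. 145.] 89.8 z 0.09 hsv [ 67. 142.  99.]
knob/btn 225 px 261 202 rect [537. -66.] [101.  46.] 83.8 z 0.102 hsv [ 18.   2. 144.]
knob/btn 121 px 281 199 rect [604. -88.] [23. 46.] 66.5 z 0.095 hsv [ 15.  98. 110.]
```

View pics/c_scene.png

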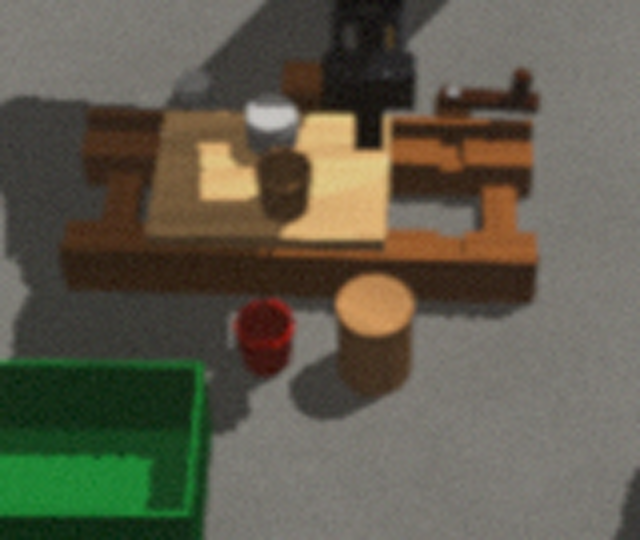

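In the crop the knob is at (522,80), and the chosen board carries the plain cup (284,185) and the large tin (272,122). The red cup (265,335) and the small tin (190,88) are look-alikes. The measured sizes fit: board 210x155 at z 71, walls 163 apart at z 59, button 93 long at z 80. I'll go behind the board, high up with the fingers shut, and re-measure from there with the arm out of the way.

Request:
apply_moves(
  motion="1 -20 -5 0 0 0 0; 1 -50 -10 0 0 0 0; 1 -80 -20 0 0 0 0; 1 -110 -30 0 0 0 0; 1 -140 -40 0 0 0 0; 1 -170 -45 0 0 0 0; 1 -200 -50 0 0 0 0; 1 -225 -55 0 0 0 0; 1 -240 -55 0 0 0 0; 1 -240 -55 0 0 0 0",
  squeeze=10,
)

```text
clock: 0.93
tool_pos: [0.5698, -0.2425, 0.1882]
tcp_rot: [0.708, 0.706, -0.0, 0.0]
wrist_force: [0.6, -0.5, -0.6]
gripper_width: 0.0338
grasp_force: 0.0
```

```bash
cat > rails.py <<'E'
from m import *
def rails(n="scene"):
    s,w,hsv,roi=meas(n,1); X,Y,z=w[...,0],w[...,1],w[...,2]
    out={}
    for nm,lo,hi in(("near",.475,.505),("far",.64,.67)):
        m=roi&(z>.055)&(z<.065)&(X>lo)&(X<hi)&(Y>-.3)&(Y<.17)
        p=w[m][:,:2]; c=np.polyfit(p[:,1],p[:,0],1); out[nm]=(c[0],c[1]*1000,*(np.percentile(p[:,1],[1,99])*1000).round())
    for nm,lo,hi in(("board",.066,.076),("boardlow",.056,.0685)):
        m=(roi&(z>lo)&(z<hi)&(X>.495)&(X<.645)&(hsv[...,2]>60)).astype(np.uint8)
        k,l,st,_=cv2.connectedComponentsWithStats(m); 
        if k<2: continue
        i=1+st[1:,4].argmax()
        p=w[l==i]; out[nm]=(cv2.minAreaRect((p[:,:2]*1000).astype(np.float32)),np.median(p[:,2]).round(4))
    m=roi&(z>.074)&(z<.083)&(X<.56)&(Y>.03); q=w[m]; 
    if len(q): out["bar"]=cv2.minAreaRect((q[:,:2]*1000).astype(np.float32))
    m=roi&(z>.095)&(z<.115)&(Y>.04)&(X<.58); q=w[m]; out["knob"]=(len(q),np.median(q,0).round(4) if len(q) else 0)
    return s,out
E
python3 - <<'E'
from rails import *
for n in("scene","side"):
    s,o=rails(n); print(n)
    for k,v in o.items(): print(k,v)
o=robot.observe(); print(o["tool_pos"].round(4),o["gripper_width"])
E
```

```text
scene
near (np.float64(0.023130495206649226), np.float64(494.25584146590893), np.float64(-265.0), np.float64(147.0))
far (np.float64(0.031690975305420685), np.float64(657.3047377568198), np.float64(-268.0), np.float64(139.0))
board (((569.9326171875, -90.71512603759766), (149.81959533691406, 210.04977416992188), 0.01821867749094963), np.float64(0.0713))
boardlow (((501.7359924316406, 38.678470611572266), (17.553911209106445, 70.8677749633789), 15.375502586364746), np.float64(0.0599))
bar ((483.0277099609375, 108.99175262451172), (93.48942565917969, 23.422868728637695), 86.9115982055664)
knob (24, array([0.4894, 0.1378, 0.106 ]))
side
near (np.float64(0.019536060388870093), np.float64(491.54963562717546), np.float64(-267.0), np.float64(128.0))
far (np.float64(0.026933428776175345), np.float64(655.337268234794), np.float64(-271.0), np.float64(124.0))
board (((570.765869140625, -89.87361907958984), (218.0351104736328, 149.5313262939453), 89.0291748046875), np.float64(0.0717))
boardlow (((570.0159301757812, -193.0933837890625), (7.376378059387207, 147.11636352539062), 88.4644775390625), np.float64(0.0618))
bar ((479.3414611816406, 107.34870910644531), (94.09256744384766, 19.82115364074707), 84.86652374267578)
knob (25, array([0.4803, 0.1345, 0.106 ]))
[ 0.5701 -0.2397  0.1882] 0.025849250021813704
```

Request:
apply_moves(
  motion="1 0 0 25 0 0 0.025; 1 0 0 50 0 0 0.025; 1 0 0 75 0 0 0.025; 1 0 0 100 0 0 0.025; 1 0 0 120 0 0 0.025; 1 0 0 130 0 0 0.025; 1 0 0 136 0 0 0.025; 1 0 0 136 0 0 0.025",
)

```text
clock: 1.7
tool_pos: [0.5701, -0.239, 0.0519]
tcp_rot: [0.716, 0.699, -0.0, -0.001]
wrist_force: [-0.2, -0.8, -0.3]
gripper_width: 0.0004
grasp_force: 0.0
```

Request:
apply_moves(
  motion="1 4 0 0 0 0 0; 1 9 0 0 0 0 0; 1 14 0 0 0 0 0; 1 19 0 0 0 0 0; 1 23 0 0 0 0 0; 1 26 0 0 0 0 0; 1 28 0 0 0 0 0; 1 30 0 0 0 0 0; 1 32 0 0 0 0 0; 1 34 0 0 0 0 0",
)

```text
clock: 2.53
tool_pos: [0.5709, -0.2059, 0.0525]
tcp_rot: [0.716, 0.698, 0.0, 0.0]
wrist_force: [-0.1, -0.2, 0.6]
gripper_width: 0.0007
grasp_force: 0.0
```

Request:
apply_moves(
  motion="1 1 0 0 0 0 0; 1 2 0 0 0 0 0; 1 3 0 0 0 0 0; 1 4 0 0 0 0 0; 1 6 0 0 0 0 0; 1 8 0 0 0 0 0; 1 10 0 0 0 0 0; 1 12 0 0 0 0 0; 1 14 0 0 0 0 0; 1 16 0 0 0 0 0",
)

```text
clock: 3.37
tool_pos: [0.5713, -0.1898, 0.0526]
tcp_rot: [0.716, 0.698, 0.0, 0.0]
wrist_force: [0.6, -0.0, 0.0]
gripper_width: 0.0006
grasp_force: 0.0
```

Request:
apply_moves(
  motion="1 2 0 0 0 0 0; 1 4 0 0 0 0 0; 1 6 0 0 0 0 0; 1 8 0 0 0 0 0; 1 10 0 0 0 0 0; 1 12 0 0 0 0 0; 1 14 0 0 0 0 0; 1 16 0 0 0 0 0; 1 18 0 0 0 0 0; 1 20 0 0 0 0 0",
)

```text
clock: 4.2
tool_pos: [0.5718, -0.1698, 0.0526]
tcp_rot: [0.716, 0.698, 0.0, 0.0]
wrist_force: [-0.3, 0.1, -0.4]
gripper_width: 0.0005
grasp_force: 0.0
```

```bash
cat > look.py <<'E'
import sys
from rails import *
for n in("scene","side"):
    s,o=rails(n); print(n,"board",o.get("board"),"low",o.get("boardlow"),"bar",o.get("bar"),"knob",o.get("knob"))
    if n=="side" and len(sys.argv)>1:
        cv2.imwrite(f"pics/{sys.argv[1]}.png",cv2.resize(s["color"][140:275,190:350,::-1],(640,540),interpolation=cv2.INTER_CUBIC))
E
python3 look.py p1
```

```text
scene board (((570.9669189453125, -90.92041015625), (147.96841430664062, 210.3941650390625), 0.010375064797699451), np.float64(0.0712)) low (((499.38726806640625, 105.63394165039062), (85.76439666748047, 8.565858840942383), 88.34184265136719), np.float64(0.0601)) bar ((483.2296447753906, 108.6971664428711), (93.70562744140625, 26.084827423095703), 82.96272277832031) knob (25, array([0.4884, 0.1385, 0.106 ]))
side board (((571.1278076171875, -89.85431671142578), (213.6681365966797, 150.01217651367188), 89.33628845214844), np.float64(0.0717)) low (((569.9036254882812, -193.33070373535156), (7.121631145477295, 146.0309295654297), 88.0139389038086), np.float64(0.0619)) bar ((478.9938049316406, 105.95828247070312), (90.28894805908203, 19.238691329956055), 85.50223541259766) knob (27, array([0.4803, 0.1348, 0.1056]))
```

View pics/p1.png

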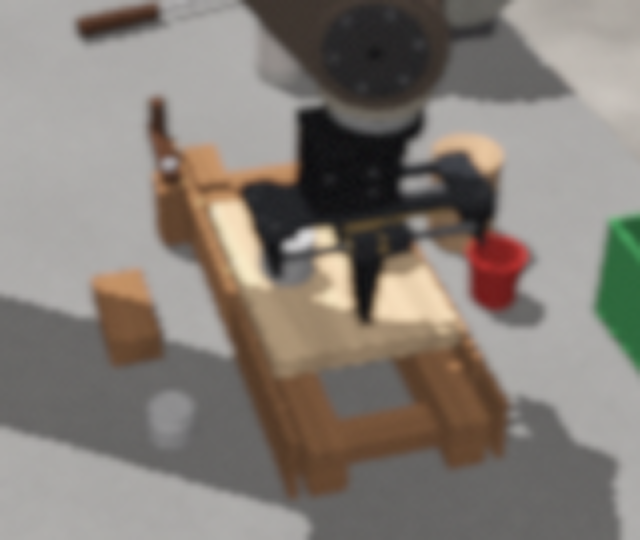

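The side crop shows the tip at (365,322), looking as if it is over the board, while the board has not moved and there is no force. I'll check the tip's true height in the cloud.

```bash
python3 - <<'E'
from h import *
o=robot.observe(); t=o["tool_pos"]; print(t,o["wrist_force"],o["clock"])
for n in("side","scene"):
    s=robot.snapshot(n); w=cloud(s)
    c=rot(s["attitude"]).T@(t-s["origin"]); print(n,"tcp px",s["cx"]+s["fx"]*c[0]/-c[2],s["cy"]-s["fy"]*c[1]/-c[2])
    v=cv2.cvtColor(s["color"],cv2.COLOR_RGB2HSV)[...,2]
    m=(v<50)&(w[...,0]>.5)&(w[...,0]<.64)&(w[...,1]>-.3)&(w[...,1]<-.1)&(w[...,2]<.125)&(w[...,2]>.01)
    p=w[m]; i=np.argsort(p[:,2])[:8]; print(p[i].round(3)); print(np.argwhere(m)[i][:,::-1].tolist())
    b=w[(w[...,2]>.066)&(w[...,2]<.077)&(w[...,0]>.52)&(w[...,0]<.62)&(w[...,1]<-.15)&(w[...,1]>-.23)]; print("rear y",b[:,1].min())
E
```

```text
[ 0.57179379 -0.169686    0.05256902] [-0.48232865 -0.70428503 -0.36665917] 4.3
side tcp px 279.6015907205977 225.25318630948303
[[ 0.57  -0.181  0.092]
 [ 0.567 -0.182  0.093]
 [ 0.571 -0.179  0.093]
 [ 0.567 -0.181  0.096]
 [ 0.571 -0.178  0.097]
 [ 0.572 -0.177  0.1  ]
 [ 0.566 -0.183  0.102]
 [ 0.566 -0.183  0.106]]
[[281, 218], [280, 218], [281, 217], [280, 217], [281, 216], [281, 215], [280, 216], [280, 215]]
rear y -0.19746053824127363
scene tcp px 215.36796715233234 195.96821026384904
[[ 0.528 -0.236  0.031]]
[[199, 191]]
rear y -0.19561831520823472
```

```bash
python3 - <<'E'
from h import *
print(robot.grip_point_offset,[a for a in dir(robot) if a[0]!="_"])
s=robot.snapshot("side"); w=cloud(s)
for v in range(206,236): print(v,[(s["color"][v,u].tolist(),w[v,u].round(3).tolist()) for u in (278,280,282)])
E
```

```text
0.0188 ['MotionError', 'grip_point_offset', 'observe', 'sign_off', 'snapshot']
206 [([77, 66, 54], [0.557, -0.184, 0.143]), ([20, 20, 21], [0.565, -0.181, 0.139]), ([20, 20, 23], [0.572, -0.18, 0.137])]
207 [([86, 73, 58], [0.559, -0.18, 0.136]), ([18, 19, 19], [0.565, -0.181, 0.135]), ([21, 20, 22], [0.572, -0.179, 0.132])]
208 [([89, 75, 58], [0.559, -0.182, 0.134]), ([19, 19, 20], [0.567, -0.178, 0.129]), ([24, 23, 23], [0.572, -0.18, 0.129])]
209 [([92, 76, 60], [0.561, -0.177, 0.126]), ([19, 19, 20], [0.565, -0.183, 0.13]), ([22, 23, 24], [0.573, -0.18, 0.125])]
210 [([97, 81, 64], [0.559, -0.181, 0.125]), ([21, 19, 21], [0.565, -0.182, 0.125]), ([23, 22, 22], [0.572, -0.181, 0.123])]
211 [([108, 91, 71], [0.561, -0.178, 0.119]), ([19, 18, 18], [0.566, -0.181, 0.12]), ([25, 24, 24], [0.573, -0.18, 0.117])]
212 [([120, 101, 79], [0.561, -0.178, 0.115]), ([22, 20, 21], [0.566, -0.181, 0.116]), ([30, 26, 26], [0.572, -0.182, 0.115])]
213 [([132, 111, 87], [0.562, -0.176, 0.11]), ([20, 19, 20], [0.566, -0.18, 0.112]), ([37, 32, 29], [0.573, -0.182, 0.111])]
214 [([144, 122, 96], [0.
[... 2119 characters left out ...]
0.565, -0.192, 0.054]), ([116, 105, 94], [0.593, -0.14, 0.002])]
231 [([117, 107, 98], [0.58, -0.139, 0.0]), ([113, 106, 99], [nan, nan, nan]), ([103, 100, 96], [0.593, -0.142, -0.0])]
232 [([104, 102, 99], [0.578, -0.144, 0.0]), ([103, 100, 98], [0.584, -0.147, 0.002]), ([101, 100, 98], [0.59, -0.149, 0.002])]
233 [([101, 99, 99], [0.576, -0.15, 0.002]), ([100, 99, 98], [0.584, -0.146, -0.004]), ([100, 99, 98], [0.588, -0.154, 0.002])]
234 [([101, 100, 99], [0.575, -0.152, -0.0]), ([101, 99, 98], [0.581, -0.154, -0.0]), ([101, 100, 99], [0.587, -0.158, 0.002])]
235 [([101, 100, 99], [0.574, -0.155, -0.002]), ([100, 99, 98], [0.58, -0.157, -0.001]), ([101, 100, 99], [0.587, -0.159, -0.002])]
```

The cloud shows the finger's lower end at z≈0.080, about 28 mm higher than the reported TCP, so it passed over the board. I'll draw back, go 28 mm lower and check the tip again before pushing.

Request:
apply_moves(
  motion="1 -10 0 0 0 0 0; 1 -25 0 0 0 0 0; 1 -40 0 0 0 0 0; 1 -55 0 0 0 0 0; 1 -58 0 0 0 0 0; 1 -58 0 5 0 0 0; 1 -58 0 10 0 0 0; 1 -58 0 16 0 0 0; 1 -58 0 22 0 0 0; 1 -58 0 26 0 0 0",
)

```text
clock: 5.28
tool_pos: [0.5701, -0.2273, 0.0255]
tcp_rot: [0.716, 0.698, -0.0, -0.0]
wrist_force: [-0.5, -0.3, -0.4]
gripper_width: 0.0005
grasp_force: 0.0
```

```bash
python3 - <<'E'
from h import *
o=robot.observe(); print(o["tool_pos"],o["wrist_force"],o["gripper_width"])
s=robot.snapshot("side"); w=cloud(s); v=s["color"].max(-1)
m=(abs(w[...,0]-.571)<.015)&(w[...,1]>-.26)&(w[...,1]<-.2)&(w[...,2]>.03)&(w[...,2]<.14)
p=w[m]; i=np.argsort(p[:,2]); print(np.c_[p[i].round(3),s["color"][m][i]][:25:2])
cv2.imwrite("pics/p2.png",cv2.resize(s["color"][170:270,220:340,::-1],(720,600),interpolation=cv2.INTER_CUBIC))
E
```

```text
[ 0.57009849 -0.22730252  0.02549215] [-0.54242538 -0.26636986 -0.44838395] 0.0005288830771006434
[[ 5.65e-01 -2.18e-01  5.20e-02  8.40e+01  8.30e+01  8.20e+01]
 [ 5.68e-01 -2.35e-01  5.30e-02  5.70e+01  5.60e+01  5.50e+01]
 [ 5.71e-01 -2.38e-01  5.50e-02  5.40e+01  5.30e+01  5.30e+01]
 [ 5.71e-01 -2.37e-01  5.80e-02  3.60e+01  3.60e+01  3.80e+01]
 [ 5.72e-01 -2.40e-01  6.10e-02  5.50e+01  5.30e+01  5.40e+01]
 [ 5.66e-01 -2.40e-01  6.20e-02  3.90e+01  3.90e+01  4.00e+01]
 [ 5.62e-01 -2.25e-01  6.20e-02  7.70e+01  7.60e+01  7.50e+01]
 [ 5.62e-01 -2.35e-01  6.30e-02  7.30e+01  7.20e+01  7.20e+01]
 [ 5.62e-01 -2.17e-01  6.40e-02  8.60e+01  8.50e+01  8.40e+01]
 [ 5.63e-01 -2.32e-01  6.40e-02  6.10e+01  6.00e+01  6.00e+01]
 [ 5.62e-01 -2.25e-01  6.60e-02  7.20e+01  7.10e+01  7.00e+01]
 [ 5.67e-01 -2.38e-01  6.80e-02  2.20e+01  2.20e+01  2.40e+01]
 [ 5.63e-01 -2.39e-01  7.00e-02  3.40e+01  3.40e+01  3.40e+01]]
```

View pics/p2.png

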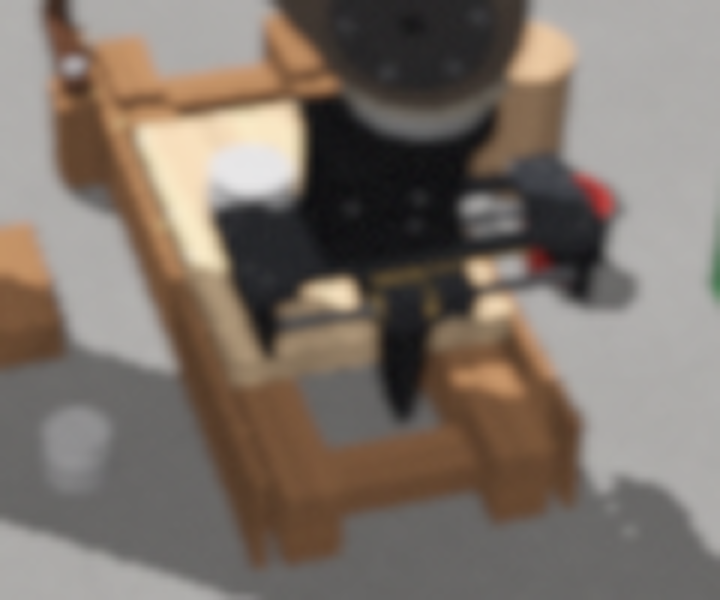

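The tip is at crop (405,415), z≈0.053, in the gap behind the board's rear edge. I'll go 3 mm lower and push slowly.

Request:
apply_moves(
  motion="1 3 0 2 0 0 0; 1 7 0 3 0 0 0; 1 11 0 3 0 0 0; 1 14 0 3 0 0 0; 1 16 0 3 0 0 0; 1 18 0 3 0 0 0; 1 19 0 3 0 0 0; 1 20 0 3 0 0 0; 1 21 0 3 0 0 0; 1 22 0 3 0 0 0",
)

```text
clock: 6.17
tool_pos: [0.5709, -0.206, 0.0236]
tcp_rot: [0.716, 0.698, 0.0, 0.0]
wrist_force: [0.5, 0.1, -0.0]
gripper_width: 0.0008
grasp_force: 0.0
```

Request:
apply_moves(
  motion="1 1 0 0 0 0 0; 1 2 0 0 0 0 0; 1 3 0 0 0 0 0; 1 4 0 0 0 0 0; 1 5 0 0 0 0 0; 1 6 0 0 0 0 0; 1 7 0 0 0 0 0; 1 8 0 0 0 0 0; 1 9 0 0 0 0 0; 1 10 0 0 0 0 0",
)

```text
clock: 7.0
tool_pos: [0.5711, -0.1959, 0.0236]
tcp_rot: [0.716, 0.698, 0.0, 0.0]
wrist_force: [-0.6, -3.9, 0.0]
gripper_width: 0.0003
grasp_force: 1.6
```

Request:
apply_moves(
  motion="1 2 0 0 0 0 0; 1 4 0 0 0 0 0; 1 6 0 0 0 0 0; 1 8 0 0 0 0 0; 1 10 0 0 0 0 0; 1 12 0 0 0 0 0; 1 14 0 0 0 0 0; 1 16 0 0 0 0 0; 1 18 0 0 0 0 0; 1 20 0 0 0 0 0",
)

```text
clock: 7.83
tool_pos: [0.5716, -0.1758, 0.0236]
tcp_rot: [0.716, 0.698, 0.0, 0.0]
wrist_force: [-0.4, -3.9, -0.0]
gripper_width: 0.0006
grasp_force: 1.7
```

```bash
python3 look.py
```

```text
scene board (((571.6063842773438, -61.06059265136719), (208.30828857421875, 148.53099060058594), 89.369384765625), np.float64(0.0713)) low (((499.47662353515625, 111.35113525390625), (9.060725212097168, 74.98355102539062), 1.3138612508773804), np.float64(0.0602)) bar ((497.01611328125, 83.19454193115234), (62.826053619384766, 142.52867126464844), 29.25843620300293) knob (25, array([0.4879, 0.1385, 0.1063]))
side board (((533.5003662109375, -62.442955017089844), (226.13778686523438, 85.8046646118164), 85.03779602050781), np.float64(0.0716)) low (((531.2855834960938, -163.4198760986328), (16.63860321044922, 68.22052001953125), 75.93338012695312), np.float64(0.063)) bar ((488.0711364746094, 83.29804992675781), (50.96682357788086, 137.1009063720703), 25.854610443115234) knob (28, array([0.4798, 0.1335, 0.1054]))
```

Request:
apply_moves(
  motion="1 2 0 0 0 0 0; 1 4 0 0 0 0 0; 1 6 0 0 0 0 0; 1 8 0 0 0 0 0; 1 10 0 0 0 0 0; 1 12 0 0 0 0 0; 1 14 0 0 0 0 0; 1 16 0 0 0 0 0; 1 18 0 0 0 0 0; 1 20 0 0 0 0 0",
)

```text
clock: 8.77
tool_pos: [0.5721, -0.1558, 0.0235]
tcp_rot: [0.716, 0.698, 0.0, -0.0]
wrist_force: [-0.4, -2.9, -0.4]
gripper_width: 0.0008
grasp_force: 1.6
```

Request:
apply_moves(
  motion="1 2 0 0 0 0 0; 1 4 0 0 0 0 0; 1 6 0 0 0 0 0; 1 8 0 0 0 0 0; 1 10 0 0 0 0 0; 1 12 0 0 0 0 0; 1 13 0 0 0 0 0; 1 14 0 0 0 0 0; 1 15 0 0 0 0 0; 1 16 0 0 0 0 0",
)

```text
clock: 9.6
tool_pos: [0.5726, -0.14, 0.0236]
tcp_rot: [0.716, 0.698, 0.0, 0.0]
wrist_force: [0.1, -2.4, -0.9]
gripper_width: 0.0005
grasp_force: 1.6
```

Request:
apply_moves(
  motion="1 1 0 0 0 0 0; 1 1.5 0 0 0 0 0; 1 2 0 0 0 0 0; 1 2.5 0 0 0 0 0; 1 3 0 0 0 0 0; 1 3.5 0 0 0 0 0; 1 4 0 0 0 0 0; 1 4.5 0 0 0 0 0; 1 5 0 0 0 0 0; 1 5.5 0 0 0 0 0",
)

```text
clock: 10.43
tool_pos: [0.5727, -0.1345, 0.0236]
tcp_rot: [0.716, 0.698, 0.0, 0.0]
wrist_force: [0.5, -3.4, -1.9]
gripper_width: 0.0005
grasp_force: 1.5
```

Request:
apply_moves(
  motion="1 0.5 0 0 0 0 0; 1 1 0 0 0 0 0; 1 1.5 0 0 0 0 0; 1 2 0 0 0 0 0; 1 2.5 0 0 0 0 0; 1 3 0 0 0 0 0; 1 3.5 0 0 0 0 0; 1 4 0 0 0 0 0",
)

```text
clock: 11.1
tool_pos: [0.5728, -0.1304, 0.0236]
tcp_rot: [0.716, 0.698, 0.0, 0.0]
wrist_force: [0.4, -2.7, -1.3]
gripper_width: 0.0007
grasp_force: 1.3
```

```bash
python3 look.py
```

```text
scene board (((571.751953125, -15.309455871582031), (211.57467651367188, 148.4134979248047), 89.46722412109375), np.float64(0.0711)) low (((501.1474304199219, 100.15937805175781), (9.248758316040039, 37.7393913269043), 17.523515701293945), np.float64(0.0605)) bar ((502.38201904296875, 83.89440155029297), (72.7061538696289, 141.00497436523438), 36.357845306396484) knob (24, array([0.4888, 0.1382, 0.1071]))
side board (((536.251953125, -16.908470153808594), (223.4302978515625, 81.96068572998047), 86.93960571289062), np.float64(0.0715)) low (((502.80889892578125, -19.61981201171875), (64.35491943359375, 269.7183837890625), 15.774113655090332), np.float64(0.0615)) bar ((492.7422790527344, 85.53682708740234), (69.10725402832031, 110.15460968017578), 46.918155670166016) knob (25, array([0.4811, 0.135 , 0.1068]))
```

Still up (top 71), so I'll push on slowly.

Request:
apply_moves(
  motion="1 0.5 0 0 0 0 0; 1 1 0 0 0 0 0; 1 1.5 0 0 0 0 0; 1 2 0 0 0 0 0; 1 2.5 0 0 0 0 0; 1 3 0 0 0 0 0",
)

```text
clock: 11.7
tool_pos: [0.5729, -0.1275, 0.0236]
tcp_rot: [0.716, 0.698, 0.0, 0.0]
wrist_force: [-0.4, -3.3, -0.9]
gripper_width: 0.0003
grasp_force: 1.5
```

Request:
apply_moves(
  motion="1 0.5 0 0 0 0 0; 1 1 0 0 0 0 0; 1 1.5 0 0 0 0 0; 1 2 0 0 0 0 0; 1 2.5 0 0 0 0 0; 1 3 0 0 0 0 0",
)

```text
clock: 12.2
tool_pos: [0.5729, -0.1245, 0.0236]
tcp_rot: [0.716, 0.698, 0.0, 0.0]
wrist_force: [-0.2, -3.3, -0.4]
gripper_width: 0.0006
grasp_force: 1.6
```

```bash
python3 look.py
```

```text
scene board (((627.3072509765625, 10.332157135009766), (15.765789031982422, 47.00688171386719), 10.495118141174316), np.float64(0.0695)) low (((570.0741577148438, 16.40875244140625), (149.7408905029297, 264.31072998046875), 0.024513110518455505), np.float64(0.063)) bar ((483.3870849609375, 109.17196655273438), (93.3028335571289, 25.29318618774414), 89.0345687866211) knob (23, array([0.4878, 0.1384, 0.1055]))
side board (((563.7877807617188, -124.25035095214844), (2.5545754432678223, 16.13080596923828), 4.462656021118164), np.float64(0.0664)) low (((533.7301025390625, -17.83435821533203), (233.7132568359375, 85.5706787109375), 87.78577423095703), np.float64(0.0635)) bar ((479.3221435546875, 105.05368041992188), (88.8189468383789, 19.853862762451172), 85.00586700439453) knob (26, array([0.4805, 0.1355, 0.1049]))
```

The board is down: its top reads z 0.063, as it should when seated. Next I'll draw back, rise, and check the gripper's lowest side parts before going to the knob.

Request:
apply_moves(
  motion="1 -3 0 0 0 0 0; 1 -10 0 0 0 0 0; 1 -20 0 0 0 0 0; 1 -30 0 0 0 0 0; 1 -40 0 0 0 0 0; 1 -40 0 -20 0 0 0; 1 -40 0 -50 0 0 0; 1 -40 0 -90 0 0 0; 1 -40 0 -120 0 0 0; 1 -40 0 -130 0 0 0",
)

```text
clock: 13.13
tool_pos: [0.5733, -0.166, 0.1582]
tcp_rot: [0.716, 0.698, 0.001, 0.003]
wrist_force: [0.3, -0.1, 0.7]
gripper_width: 0.0003
grasp_force: 0.0
```

```bash
python3 - <<'E'
from rails import *
t=robot.observe()["tool_pos"]; print(t)
for n in("side","scene"):
    s,o=rails(n); print(n,{k:o.get(k) for k in("near","far","boardlow","bar","knob")})
    w=cloud(s); v=s["color"].max(-1); d=w-t
    m=(v<70)&(abs(d[...,0])<.14)&(abs(d[...,1])<.08)&(d[...,2]>-.06)&(d[...,2]<.3)
    p=d[m]
    for a in np.arange(-.12,.13,.03):
        q=p[abs(p[:,0]-a)<.015]
        if len(q)>3: print("dx %.2f zmin %.3f y %.3f..%.3f"%(a,np.percentile(q[:,2],2),*np.percentile(q[:,1],[2,98])))
    W=w[...,2]; 
    for lab,c in(("tin/cup",(W>.085)&(W<.125)&(w[...,0]>.5)&(w[...,0]<.65)&(w[...,1]>-.08)&(w[...,1]<.06)),):
        k,l,st,_=cv2.connectedComponentsWithStats(c.astype(np.uint8))
        for i in range(1,k):
            if st[i,4]>15: print(lab,np.median(w[l==i],0).round(3),w[l==i][:,2].max().round(3),st[i,4])
E
```

```text
[ 0.5732554  -0.16604736  0.15820004]
side {'near': (np.float64(0.032425446591511184), np.float64(493.95557568876586), np.float64(-266.0), np.float64(127.0)), 'far': (np.float64(0.014243034321515179), np.float64(651.5806630669791), np.float64(-272.0), np.float64(113.0)), 'boardlow': (((570.14453125, 15.332572937011719), (149.12147521972656, 269.3303527832031), 0.19947442412376404), np.float64(0.0636)), 'bar': ((479.42974853515625, 106.57830810546875), (90.73290252685547, 19.44954490661621), 85.33766174316406), 'knob': (27, array([0.4797, 0.1339, 0.1052]))}
dx -0.09 zmin 0.119 y -0.036..0.024
dx -0.06 zmin 0.142 y -0.052..0.020
dx -0.03 zmin 0.117 y -0.065..0.014
dx 0.00 zmin 0.044 y -0.073..-0.008
dx 0.03 zmin 0.120 y -0.037..0.022
dx 0.06 zmin 0.112 y -0.037..0.024
dx 0.09 zmin 0.116 y -0.038..0.007
tin/cup [0.607 0.007 0.103] 0.115 143
tin/cup [ 0.538 -0.019  0.102] 0.107 140
scene {'near': (np.float64(0.02399557769735712), np.float64(495.2313032565078), np.float64(-264.0), np.float64(148.0)), 'far': (np.float64(0.012508665487794978), np.float64(654.3593373658006), np.float64(-267.0), np.float64(137.0)), 'boardlow': (((569.950439453125, 16.222991943359375), (149.6988983154297, 264.6917724609375), 0.18677715957164764), np.float64(0.0632)), 'bar': ((482.1585998535156, 107.15415954589844), (89.57340240478516, 23.849407196044922), 87.44068908691406), 'knob': (25, array([0.4894, 0.1383, 0.107 ]))}
dx -0.09 zmin 0.108 y 0.028..0.036
dx -0.06 zmin 0.113 y 0.024..0.036
dx -0.03 zmin 0.112 y -0.033..0.079
dx 0.00 zmin 0.122 y -0.037..0.071
dx 0.03 zmin 0.118 y -0.061..0.061
dx 0.06 zmin 0.144 y -0.028..0.050
dx 0.09 zmin 0.106 y -0.033..0.032
tin/cup [ 0.592 -0.003  0.102] 0.119 292
```

The cup (607,7) and tin (538,-19) still stand. The gripper body is at TCP + 0.108 m, so the whole tool sits about 30 mm higher than the TCP reading says, and the body will clear everything. I'll use a fixed 45° face and approach the knob, at about (484,136) mm, from behind.

Request:
apply_moves(
  motion="1 20 -5 0 0 0 0.05; 1 50 -15 0 0 0 0.13; 1 85 -30 0 0 0 0.22; 1 120 -45 0 0 0 0.31; 1 155 -60 0 0 0 0.4; 1 190 -75 0 0 0 0.49; 1 225 -90 0 0 0 0.58; 1 260 -100 0 0 0 0.67; 1 290 -110 0 0 0 0.73; 1 315 -118 0 0 0 0.76",
)

```text
clock: 14.07
tool_pos: [0.4602, 0.1548, 0.1519]
tcp_rot: [0.924, 0.381, -0.001, -0.0]
wrist_force: [0.2, -1.0, 0.4]
gripper_width: 0.0005
grasp_force: 0.0
```

Request:
apply_moves(
  motion="1 0 0 0 0 0 0; 1 0 0 0 0 0 0",
)

```text
clock: 14.23
tool_pos: [0.461, 0.1539, 0.1521]
tcp_rot: [0.923, 0.384, -0.001, -0.0]
wrist_force: [0.9, -0.2, -0.7]
gripper_width: 0.0004
grasp_force: 0.0
```

```bash
python3 - <<'E'
from h import *
t=robot.observe(); print(t["tool_pos"],R.from_quat(t["tcp_rot"]).as_matrix().round(3))
t=t["tool_pos"]
for n in("scene","side"):
    s=robot.snapshot(n);w=cloud(s);v=s["color"].max(-1)
    m=(w[...,0]>.44)&(w[...,0]<.51)&(w[...,1]>.1)&(w[...,1]<.155)&(w[...,2]>.095)&(w[...,2]<.113); print("knob",m.sum(),w[m].min(0),w[m].max(0))
    d=w-t; m=(v<70)&(abs(d[...,0])<.03)&(abs(d[...,1])<.03)&(d[...,2]>-.0)&(d[...,2]<.07); p=w[m]; print("tip",m.sum(),p.min(0) if len(p) else 0,np.median(p,0),p.max(0))
    c=s["color"][...,::-1]; u0,v0=(240,110) if n=="scene" else (170,110)
    cv2.imwrite(f"pics/k_{n}.png",cv2.resize(c[v0:v0+100,u0:u0+120],(720,600),interpolation=cv2.INTER_CUBIC))
E
```

```text
[0.46095179 0.15387793 0.15210349] [[ 0.705  0.709 -0.002]
 [ 0.709 -0.705 -0.001]
 [-0.002 -0.001 -1.   ]]
knob 23 [0.47695614 0.13072173 0.09575661] [0.49654731 0.14666721 0.11281928]
tip 53 [0.45764428 0.14011118 0.18092334] [0.46875284 0.15344879 0.20428487] [0.47862556 0.16758814 0.2210946 ]
knob 27 [0.47264532 0.12898219 0.09501482] [0.4897955  0.14451037 0.11254816]
tip 59 [0.44794835 0.13662037 0.18220031] [0.45767875 0.14482035 0.20161936] [0.46963026 0.15605245 0.2216707 ]
```

View pics/k_side.png

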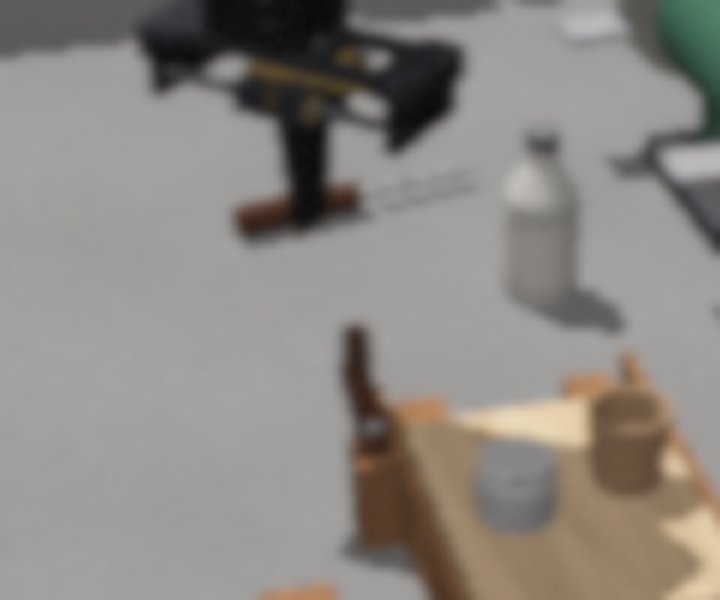

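In the side crop the knob is at (357,345) and the tip at (305,220) above and behind it. The cup (628,440) and tin (515,485) are upright and the board is seated. Next I centre the tip and lower it beside the knob.

Request:
apply_moves(
  motion="1 4 0 20 0 0 0; 1 4 0 45 0 0 0; 1 4 0 65 0 0 0; 1 4 0 80 0 0 0; 1 4 0 88 0 0 0; 1 4 0 92 0 0 0; 1 4 0 92 0 0 0",
)

```text
clock: 14.92
tool_pos: [0.4647, 0.1554, 0.0609]
tcp_rot: [0.924, 0.382, -0.001, -0.0]
wrist_force: [-0.1, -0.0, 0.4]
gripper_width: 0.0002
grasp_force: 0.0
```

Request:
apply_moves(
  motion="1 0 3 0 0 0 0; 1 0 6 0 0 0 0; 1 2 10 0 0 0 0; 1 5 14 0 0 0 0; 1 7 18 0 0 0 0; 1 9 22 0 0 0 0; 1 10.5 26 0 0 0 0; 1 12 30 0 0 0 0; 1 12.5 34 0 0 0 0; 1 13 38 0 0 0 0",
)

```text
clock: 15.75
tool_pos: [0.501, 0.1382, 0.0615]
tcp_rot: [0.924, 0.383, -0.0, 0.0]
wrist_force: [-0.5, 2.1, 0.0]
gripper_width: 0.0003
grasp_force: 0.6
```

```bash
python3 - <<'E'
from h import *
print(robot.observe()["tool_pos"],robot.observe()["wrist_force"])
s=robot.snapshot("side"); c=s["color"][...,::-1]
cv2.imwrite("pics/k2.png",cv2.resize(c[110:210,170:290],(720,600),interpolation=cv2.INTER_CUBIC))
E
```

```text
[0.50102469 0.13820927 0.06146608] [-0.48961127  2.05027618  0.02297516]
```

View pics/k2.png

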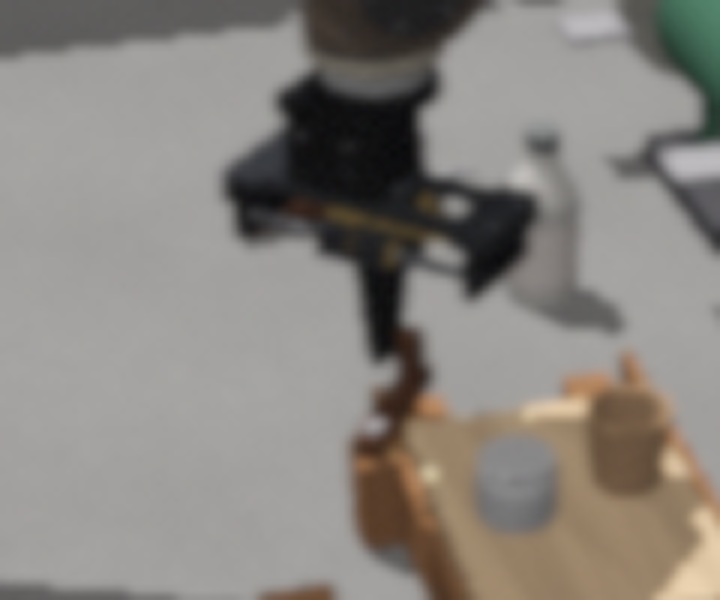

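The tip is pushing the knob (408,350), and the button has turned about 0.6 rad. I'll continue round the arc.

Request:
apply_moves(
  motion="1 0.5 4 0 0 0 0; 1 0.5 10 0 0 0 0; 1 0 16 0 0 0 0; 1 -1 22 0 0 0 0; 1 -3 28 0 0 0 0; 1 -5 34 0 0 0 0; 1 -7 38 0 0 0 0; 1 -9 42 0 0 0 0; 1 -11 45 0 0 0 0; 1 -13 47 0 0 0 0",
)

```text
clock: 16.63
tool_pos: [0.5249, 0.0956, 0.0616]
tcp_rot: [0.924, 0.383, 0.0, 0.0]
wrist_force: [-0.6, 1.2, -0.3]
gripper_width: 0.0004
grasp_force: 0.4
```

Request:
apply_moves(
  motion="1 -1 1 0 0 0 0; 1 -2 2 0 0 0 0; 1 -3 3 0 0 0 0; 1 -4 4 0 0 0 0; 1 -5 5 0 0 0 0; 1 -6 6 0 0 0 0",
)

```text
clock: 17.13
tool_pos: [0.5248, 0.0876, 0.0616]
tcp_rot: [0.924, 0.383, 0.0, 0.0]
wrist_force: [-0.1, 1.3, 0.3]
gripper_width: 0.0002
grasp_force: 0.4
```

```bash
cat > btn.py <<'E'
from h import *
print(robot.observe()["tool_pos"],robot.observe()["wrist_force"])
for n in("scene","side"):
    s=robot.snapshot(n); w=cloud(s); hsv=cv2.cvtColor(s["color"],cv2.COLOR_RGB2HSV)
    m=(w[...,0]>.45)&(w[...,0]<.6)&(w[...,1]>.03)&(w[...,1]<.17)&(w[...,2]>.073)&(w[...,2]<.083)
    r=cv2.minAreaRect((w[m][:,:2]*1000).astype(np.float32)); print(n,"bar",m.sum(),r)
    m=(w[...,0]>.45)&(w[...,0]<.6)&(w[...,1]>.045)&(w[...,1]<.17)&(w[...,2]>.095)&(w[...,2]<.113)&(hsv[...,1]>60); print("knob",m.sum(),np.median(w[m],0))
E
python3 btn.py
```

```text
[0.52476949 0.08756715 0.06156354] [-0.05857266  1.29981449  0.25398746]
scene bar 37 ((518.7102661132812, 78.22416687011719), (18.288066864013672, 82.99266815185547), 88.75997924804688)
knob 32 [0.53961988 0.08018291 0.10690546]
side bar 101 ((510.248291015625, 75.05546569824219), (24.727611541748047, 92.06609344482422), 87.66912841796875)
knob 18 [0.53648391 0.07320128 0.10597483]
```

The button is almost across. I'll push on to feel its stop.

Request:
apply_moves(
  motion="1 -1 1 0 0 0 0; 1 -2 2 0 0 0 0; 1 -3 3 0 0 0 0",
)

```text
clock: 17.48
tool_pos: [0.5247, 0.0835, 0.0615]
tcp_rot: [0.924, 0.383, 0.0, -0.0]
wrist_force: [-1.7, 9.7, 1.1]
gripper_width: 0.0006
grasp_force: 3.9
```

Request:
apply_moves(
  motion="1 -0.5 0.5 0 0 0 0; 1 -1 1 0 0 0 0; 1 -1.5 1.5 0 0 0 0",
)

```text
clock: 17.73
tool_pos: [0.5241, 0.0826, 0.0615]
tcp_rot: [0.924, 0.383, -0.0, -0.001]
wrist_force: [-3.4, 16.7, 3.9]
gripper_width: 0.0003
grasp_force: 7.2
```

The force rose to 17 N with the tip no longer advancing, so this is the stop. I'll draw clear and check.

Request:
apply_moves(
  motion="1 2 -2 0 0 0 0; 1 6 -6 0 0 0 0; 1 14 -14 0 0 0 0; 1 24 -24 0 0 0 0; 1 30 -30 -10 0 0 0; 1 30 -30 -40 0 0 0; 1 30 -30 -75 0 0 0; 1 30 -30 -110 0 0 0; 1 60 -40 -120 0 0 0; 1 85 -50 -120 0 0 0",
)

```text
clock: 18.57
tool_pos: [0.5514, 0.1779, 0.1855]
tcp_rot: [0.924, 0.382, 0.003, 0.001]
wrist_force: [1.0, -0.4, -0.2]
gripper_width: 0.0001
grasp_force: 0.0
```

```bash
python3 btn.py; python3 - <<'E'
from h import *
s=robot.snapshot("side"); w=cloud(s)
b=(w[...,2]>.055)&(w[...,2]<.0705)&(w[...,0]>.51)&(w[...,0]<.63)&(w[...,1]>-.11)&(w[...,1]<.05)
p=w[b]; A=np.c_[p[:,:2],np.ones(len(p))]; k=np.linalg.lstsq(A,p[:,2],rcond=None)[0]; print("board plane",k,np.median(p[:,2]))
c=s["color"][...,::-1]; cv2.imwrite("pics/end.png",cv2.resize(c[130:265,190:350],(800,600),interpolation=cv2.INTER_CUBIC))
E
```

```text
[0.5513617  0.17791091 0.18551242] [ 0.96595781 -0.36644351 -0.1846531 ]
scene bar 75 ((514.0870971679688, 74.965576171875), (18.800006866455078, 93.82099914550781), 88.80184936523438)
knob 26 [0.54504986 0.07489058 0.10904568]
side bar 98 ((509.39166259765625, 74.07331848144531), (23.752586364746094, 92.10955810546875), 87.70589447021484)
knob 10 [0.53769429 0.06830813 0.10427133]
board plane [0.00086148 0.0047008  0.06365072] 0.06385887213788488
```

View pics/end.png

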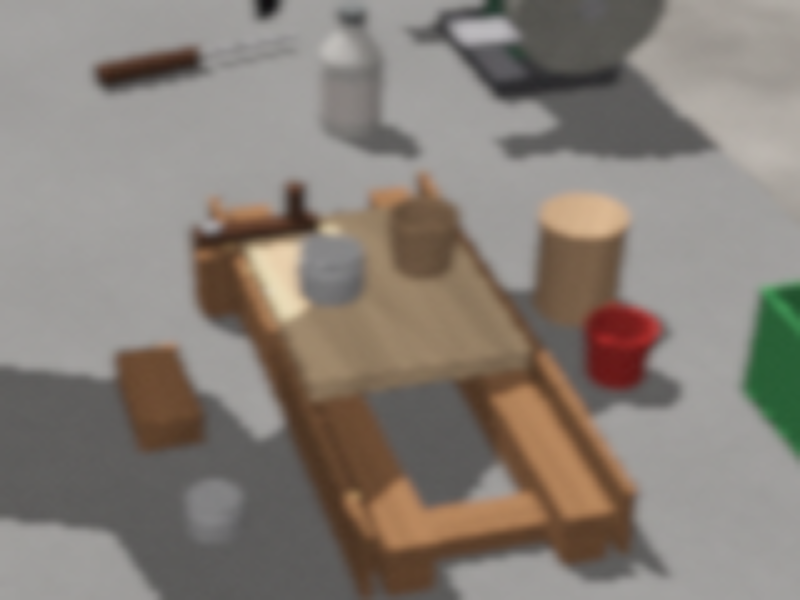

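The board is flat at z 0.063. The button (255,228) lies across its end along the rails' −y, the cup (425,237) and tin (332,270) are standing, and the arm is clear.

```bash
python3 -c "
from rig import robot
print(robot.sign_off())"
```

```text
the job is handed in; nothing more can be done
None
```

The board is seated flat in its notches, the turn-button is pushed round to its stop across the board's end, the cup and tin are still standing, and the arm is clear; I handed the job in after about 19 s on the robot's clock.

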